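# Set the fume extractor's iris damper

## Robot

A 6-joint arm with a two-finger parallel gripper is mounted at the origin on the work surface. World frame = base frame: x ahead of the robot, y to its left, z up, the work surface at z = 0. Lengths are in m, angles in rad, forces in N, time in s.
With the tool pointing down it reaches from about 0.275 to 0.825 m from the base axis. Payload 5.2 kg.
Tool frame: the origin (TCP) lies on the mounting face of the last link; the fingertips stand 186 mm ahead of it and the grasp point (between the pads) lies 167 mm ahead of it; z points along the fingers, y is the line along which they close (so a half turn about z gives the same grasp; the last joint's range is limited). The gripper opens to 93 mm and grips with 3 to 60 N. Pads are 15 mm wide; open, the fingers measure 128 mm over their backs; the gripper's body (75 mm by 188 mm) begins 65 mm behind the grasp point.
Start: joints at [-1.329, 0.259, 1.535, -0, 1.348, -0.203], TCP at [0.237, -0.496, 0.405] pointing down, gripper open.
Joint ranges: [-3.14, 3.14], [-0.91, 2.08], [0.19, 2.58], [-1.22, 4.36], [0.22, 2.71], [-3.12, 3.12]. Speed limits (rad/s): [2.57, 2.57, 3.14, 3.14, 3.14, 3.14].

## Interface

Orientations are given as a 3x3 rotation matrix whose columns are the frame's x, y, z axes.
In Python, from workcell import ctrl gives the robot as it stands.
- The arm moves only by the tool carry_out, never from a script. Its argument "plan" is a list of rows, each an object of numbers: "tx", "ty", "tz": the shift along the tool's x, y, z normalised to -1 to 1, where 1 is 600 mm; "ax", "ay", "az": the turn, a rotation vector about the tool's x, y, z normalised to -1 to 1, where 1 is pi rad. A call has 1 to 20 rows; each row is the pose to reach, as a shift and turn from the pose commanded when the call began, along the tool's axes at that moment, turning the shorter way round; what a row does not reach only later rows make up. A row lasts 1/10 s, in which the tool goes at most 50 mm and 8.59 degrees, less where a joint would pass 70% of its speed; a pose out of reach is approached as far as the arm can. A call with a number of a shift or a turn outside -1 to 1 is refused whole. A call with a gripper value outside its range is refused whole. "jaw" is the finger opening in mm, from 0 to 93, set as the call begins (left out, the last holds). The fingers move at their own pace and stop on an object; "newtons" is the grip in N (left out, the last holds). Time passes only in rows, so rows that repeat a pose let the fingers close. It gives the time, the measured TCP pose, the force, the opening and the grip force at its end, in the units of the state.
- ctrl.get_state(): the state, without advancing time (a new reading comes with each control period).
- ctrl.snapshot(name): name is "side" or "top" or "wrist"; returns a dict with "pixels" (480x640x3 uint8, blue, green, red), "range_z" (480x640 float32, m along the optical axis (not along the pixel's ray), 0 where there is no reading), "K" (3x3 intrinsics, pixels), "camera_from_world" (4x4, takes a point from world to camera coordinates). Camera axes: x right, y down, z forward; pixel columns grow to the right and rows downward; lengths in m; the calibration is good to about 2 mm. The wrist camera is an equidistant fisheye: a pixel r from the principal point sees the ray r / f radians off the axis. A picture is of the moment at which its call begins.
- ctrl.hand_in(): hands the job in; it is judged then, once.
Trained networks look in the newest picture that a camera, given by its name, has taken for a name from the list of things; names that differ only in an ending like _2 or _b are one class to them, and where a whole thing is asked for, a point or a joint stands for the part that bears it (a point fixed in the world has none). Each returns a list of dicts, best first, with "conf" (0 to 1); they miss things now and then, are a little off and sometimes report something else, mostly with a low value. They report only what shows in the picture. A call takes as long as a camera call.
- ctrl.spot_in(camera, label): "box" ([left, top, right, bottom] in pixels, round what is visible of it).
- ctrl.cut_out(camera, label): "mask" (480x640 bool, what is visible of it) and "box" ([left, top, right, bottom] in pixels, round what is visible of it).
The state is a dict: "t": time; "qpos": joint angles; "joint_vel": joint speeds; "joint_efforts": joint torques, N m; "tool_pos": TCP position; "tcp_rot": TCP orientation; "wrist_force": force on the tool from outside, world axes, zero at the start; "wrist_torque": the same for the moment, N m; "finger_gap": finger opening in m; "gripper_force": force on a finger pad.
Only numpy, scipy, OpenCV 4.12 (cv2) and the standard library are available. Lean on these libraries where they do the work, as an engineer would, in place of code of your own. Each camera call takes 0.05 s, during which the arm holds its last target. There are 200 camera calls.

## Task

Set the air intake of the fume extractor for the next gluing job: with a fingertip, push the lever of the iris damper round to its fully open stop to free the leaves, then push it back and leave its pointer on the third long mark of the scale, counting the mark at the closed end (the thin end of the tapered band) as the first. Only push the grip from its sides: do not pinch or force it, and leave the things standing around where they are.

Things in the scene. Friction and masses are not known exactly. Their poses are not given: they have to be found in the camera images.
- extractor: bench fume extractor: a white case 360 mm deep (x), 380 mm wide (y), flat top 150 mm above the table; heavy, does not move. Origin under its centre on the table; its -x side (louvres, control panel) is the front and faces the robot; y points to the left as seen from the robot, z up. The iris damper stands on its top.
- iris_axis (a point): centre of the round iris damper, on the upright axis of its collar and lever, at the height of the scale face (195 mm above the table), 60 mm behind the case's centre. Metal casing 204 mm across, its flat top bearing the scale; an open pipe mouth 130 mm across rises from it to 217 mm above the table, with the iris leaves inside. A dark collar 217 mm across turns round the casing.
- iris (a joint): angle of collar and lever: 0 = closed stop (smallest opening), 1.571 = fully open stop; grows counter-clockwise seen from above. In the extractor's axes (angle from x towards y) the lever points at 135 degrees (front left) at 0 and at 225 degrees (front right) at 1.571. About 2 N at the grip turn it; it stays where it is left. The seven long marks are 0.262 (15 degrees) apart, from 0 to 1.571.
- lever_grip (a point): centre of the top of the lever's black grip, 141 mm from the damper's axis, 210 mm above the table. The grip is an upright block, 30 mm along the lever (126 to 156 mm from the axis), 12 mm across it, 42 mm high (168 to 210 mm above the table), on a flat shank 10 mm wide; 18 mm of air between its foot and the case's top. x points outward along the lever, y in the opening direction.
- cheek_closed_side: the half of the grip (30 x 6 x 42 mm) on the side towards the closed end; press its outer face to open the iris. Origin under its centre, 141 mm from the axis, 3 mm from the lever's centre line
- cheek_open_side: the other half of the grip, towards the open end; press its outer face to close the iris. Origin under its centre, 141 mm from the axis, 3 mm from the lever's centre line
- pointer (a point): tip of the small dark pointer on the lever's centre line, 96 mm from the axis, 3 mm above the outer part of the scale; the mark that it points at is the setting
- mark_closed (a point): outer end of the first long mark: closed end of the scale, front left, where the tapered black band inside the marks is thinnest. The scale, at the rim of the casing's top, has seven long black marks (20 mm) 15 degrees apart, with a short mark midway between each two
- mark_set (a point): outer end of the third long mark, counting the closed-end mark as the first (so 30 degrees from it), 102 mm from the axis
- mark_open (a point): outer end of the seventh long mark: open end of the scale, front right, where the tapered band is broadest
- tag_stack: bystander: a stack of six round wooden tags, 76 mm across, 24 mm high, standing on the extractor's top near its front left corner; origin under its centre
- glue_pot: bystander: a small lidded jar, 38 mm across, 45 mm high, on the extractor's top near its front right corner; origin under its centre
- marker_pen: bystander: a pen 125 mm long, 11 mm thick, lying on the extractor's top to the left of the damper; origin under its middle
- brush_mug: bystander: a white mug, 80 mm across, 95 mm high, on the table to the right of the extractor; origin under its centre
- tape_roll: bystander: a cardboard-coloured roll of tape lying flat on the table to the right, 100 mm across, 24 mm high; origin under its centre
- coasters: bystander: a square stack of coasters, 96 x 96 x 30 mm, on the table to the left; origin under its centre
- spatula: bystander: a spatula 200 mm long lying on the table to the left; origin under its middle

How it is judged:
On the way:
1. the lever has been swung to its fully open stop (value of joint iris above 1.5 rad), for 0.1 s.
At the end, for the whole second after the job is handed in: After having been fully open (within 4 degrees of the stop), the lever rests with its pointer on the third long mark from the closed end, within 0.065 rad (a quarter of the distance between long marks), and is left alone; the bystanders are within 20 mm of where they were (value of joint iris between 0.4586 and 0.5886 rad and velocity of joint iris between -0.02 and 0.02 rad/s); the robot touches nothing.
It fails at once if the lever's grip is pinched: both of its cheeks are pressed at once (contact force between the fingers and cheek_closed_side above 1 N and contact force between the fingers and cheek_open_side above 1 N).
It fails at once if the lever is forced with more than 40 N (contact force between the fingers and cheek_closed_side above 40 N or contact force between the fingers and cheek_open_side above 40 N).
It fails at once if a bystander is picked up or shifted by more than 20 mm (distance of any of tag_stack, glue_pot, marker_pen, brush_mug, tape_roll, coasters, spatula from where it was at the start of the episode above 0.02 m).
It also fails if it takes over 54 s, if anything falls off the work surface, if the arm or the gripper's body presses on something with over 40 N, if the wrist force passes 120 N, or if a joint passes its speed limit or range.

## Working session

There is one attempt and no reset: what is moved stays moved. The work goes in short steps, Python scripts to look and compute and a tool call to move; the robot and the scene stay as the last step left them, time stands still between calls to the robot, and variables do not carry over. Pictures are saved under pics/ and viewed, at most 10 in all, crops included, and the job is handed in when it is done.

Besides the shell and the picture viewer there is one more tool, called after ">>>" in YAML: its name, and indented under it one key for each argument. carry_out: Moves the arm, as the interface text tells. Scaled input: -1 to 1 covers 600 mm each way for a shift and pi rad each way for a turn. Its arguments: {"type":"object","properties":{"plan":{"type":"array"},"jaw":{"type":"number"},"newtons":{"type":"number"}},"required":["plan"]}

```bash
mkdir -p pics; ls; python3 - <<'E'
from workcell import ctrl
import cv2,numpy as np
s=ctrl.get_state(); print(s['t'],s['tool_pos'],np.round(s['tcp_rot'],3).tolist(),s['finger_gap'])
for n in('top','side'):
    d=ctrl.snapshot(n); cv2.imwrite(f'pics/{n}0.png',d['pixels']); np.savez(f'{n}0.npz',**d)
    for l in('iris_axis','lever_grip','pointer','extractor','mark_closed','mark_open','mark_set','cheek_open_side','glue_pot','tag_stack','marker_pen'):
        r=ctrl.spot_in(n,l)[:2]; print(n,l,[(np.round(x['box']).tolist(),round(x['conf'],2)) for x in r])
E
```

```text
pics
0.0 [ 0.23661909 -0.49626459  0.40391681] [[0.903, 0.43, -0.0], [0.43, -0.903, 0.002], [0.0, -0.002, -1.0]] 0.09302946216383196
top iris_axis [([471.0, 259.0, 515.0, 304.0], 0.51)]
top lever_grip [([233.0, 101.0, 333.0, 214.0], 0.63)]
top pointer [([236.0, 108.0, 334.0, 215.0], 0.62), ([344.0, 220.0, 361.0, 240.0], 0.24)]
top extractor [([201.0, 96.0, 367.0, 263.0], 0.92)]
top mark_closed [([202.0, 98.0, 367.0, 262.0], 0.76)]
top mark_open [([200.0, 97.0, 368.0, 261.0], 0.76), ([203.0, 217.0, 234.0, 250.0], 0.39)]
top mark_set [([204.0, 101.0, 369.0, 260.0], 0.63)]
top cheek_open_side [([472.0, 172.0, 527.0, 208.0], 0.62), ([289.0, 202.0, 296.0, 214.0], 0.55)]
top glue_pot [([346.0, 215.0, 364.0, 237.0], 0.75)]
top tag_stack [([201.0, 216.0, 234.0, 250.0], 0.84)]
top marker_pen [([203.0, 108.0, 218.0, 163.0], 0.82)]
side iris_axis [([164.0, 188.0, 383.0, 352.0], 0.8), ([172.0, 232.0, 215.0, 251.0], 0.58)]
side lever_grip [([215.0, 210.0, 311.0, 239.0], 0.6)]
side pointer [([213.0, 211.0, 309.0, 235.0], 0.61)]
side extractor [([165.0, 188.0, 381.0, 350.0], 0.69), ([123.0, 431.0, 253.0, 480.0], 0.5)]
side mark_closed [([164.0, 187.0, 380.0, 346.0], 0.96), ([211.0, 209.0, 311.0, 238.0], 0.61)]
side mark_open [([166.0, 188.0, 386.0, 347.0], 0.65)]
side mark_set [([166.0, 188.0, 379.0, 348.0], 0.93)]
side cheek_open_side []
side glue_pot [([350.0, 205.0, 363.0, 230.0], 0.67)]
side tag_stack [([243.0, 259.0, 282.0, 286.0], 0.9)]
side marker_pen [([172.0, 231.0, 212.0, 250.0], 0.66)]
```

```bash
python3 - <<'E'
import cv2,numpy as np
a=cv2.imread('pics/top0.png')[80:280,180:390]; cv2.imwrite('pics/top0c.png',cv2.resize(a,None,fx=2.85,fy=2.85,interpolation=cv2.INTER_CUBIC))
d=np.load('top0.npz'); K=d['K'];T=d['camera_from_world'];z=d['range_z']
v,u=np.mgrid[:480,:640]
P=np.stack([(u-K[0,2])/K[0,0]*z,(v-K[1,2])/K[1,1]*z,z,np.ones_like(z)],-1)@np.linalg.inv(T).T
P=P[...,:3]; np.save('P.npy',P); H=P[...,2]; ok=z>0
roi=np.zeros_like(ok); roi[90:270,190:380]=1
for lo,hi in((.143,.157),(.188,.202),(.211,.224),(.204,.2105)):
    m=ok&roi&(H>lo)&(H<hi); print(lo,m.sum(),P[m].mean(0))
    c=P[m][:,:2].astype(np.float32); print(cv2.minAreaRect(c),cv2.minEnclosingCircle(c))
for n,(x,y) in dict(grip=(292,208),pot=(355,226),tag=(217,233),pen=(210,135)).items(): print(n,P[y,x])
print(T.tolist(),K.tolist())
E
```

```text
0.143 17524 [0.59459194 0.03787595 0.14983202]
((0.6120790243148804, 0.04537631571292877), (0.37794822454452515, 0.35917016863822937), 89.85389709472656) ((0.6119998097419739, 0.04638803005218506), 0.2565355896949768)
0.188 4032 [0.65990456 0.03771134 0.19470035]
((0.6048365235328674, 0.021605968475341797), (0.34690672159194946, 0.20284432172775269), 19.952068328857422) ((0.6113241314888, -0.003967024385929108), 0.18124403059482574)
0.211 273 [0.6677855  0.04473535 0.21578054]
((0.6390545964241028, 0.026374660432338715), (0.2081233263015747, 0.12858444452285767), 30.67966079711914) ((0.6265794038772583, 0.04236334189772606), 0.11006588488817215)
0.204 138 [0.62160834 0.03881606 0.20789135]
((0.6366402506828308, 0.025215573608875275), (0.2091946005821228, 0.12428472191095352), 30.22514533996582) ((0.6260945796966553, 0.039503902196884155), 0.10962581634521484)
grip [0.52894687 0.02491874 0.21036803]
pot [ 0.48916414 -0.11284277  0.19391564]
tag [0.47803727 0.19523693 0.16955805]
pen [0.70234976 0.21247343 0.16003484]
[[-0.010969771568807532, -0.9999212996735546, 0.0060875751229351235, -0.026139249961657392], [-0.9987208902785053, 0.01065568736077286, -0.049427114503875, 0.4935995751365922], [0.04935835727653309, -0.006621992601827855, -0.9987591810746689, 1.3663290872166522], [0.0, 0.0, 0.0, 1.0]] [[543.5153384092839, 0.0, 317.55260946525334], [0.0, 543.5153384092839, 228.59877926174238], [0.0, 0.0, 1.0]]
```

View pics/top0c.png

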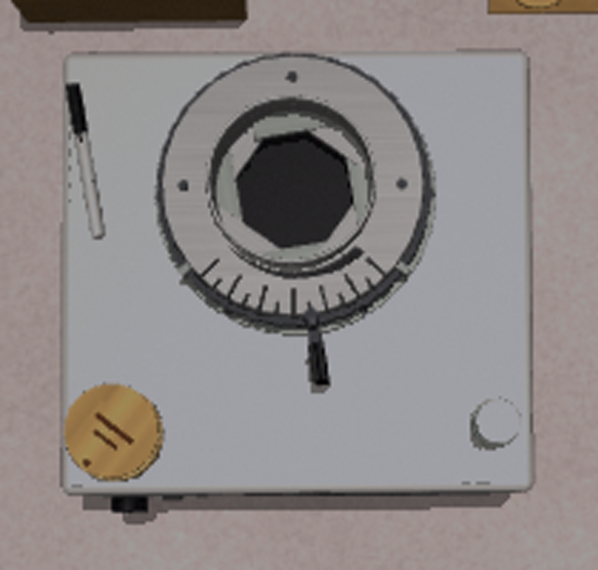

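View pics/side0.png

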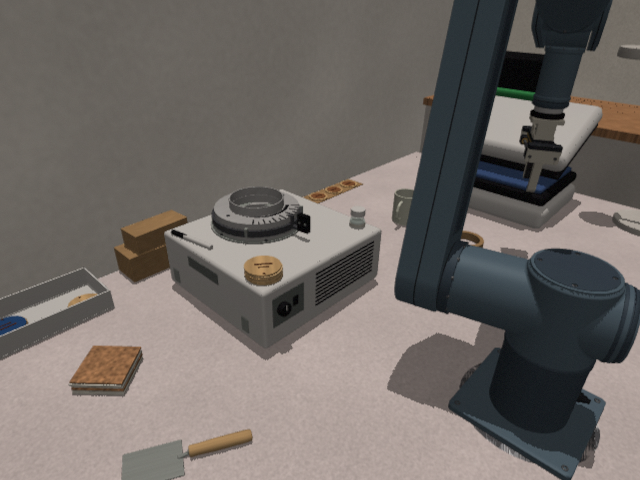

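The top crop shows the damper, with the lever pointing almost at the robot and the grip near crop pixel (318,370). The pointer sits past the middle mark. The thin end of the band is at the left and the broad end at the right. The glue pot is clear, front right. The side view agrees.

```bash
cat > h.py <<'E'
import numpy as np
from scipy.spatial.transform import Rotation as R
def rows(s,targets):
    """targets: (x,y,ztip,yaw deg of tool x); prints plan rows relative to current measured pose (tool down)"""
    p=np.array(s['tool_pos']);M=np.array(s['tcp_rot'])
    for x,y,z,a in targets:
        a=np.radians(a);D=np.array([[np.cos(a),np.sin(a),0],[np.sin(a),-np.cos(a),0],[0,0,-1]])
        t=M.T@(np.array([x,y,z+.186])-p)/.6; w=R.from_matrix(M.T@D).as_rotvec()/np.pi
        print(dict(zip(('tx','ty','tz','ax','ay','az'),np.round([*t,*w],4).tolist())))
E
python3 - <<'E'
import numpy as np,cv2
from workcell import ctrl
from h import rows
from scipy.optimize import least_squares
P=np.load('P.npy');c=np.array([.672,.045])
H=P[...,2]
for _ in range(4):
    d=P[...,:2]-c; r=np.hypot(d[...,0],d[...,1]); m=(abs(H-.195)<.006)&(r<.118)
    q=P[m][:,:2].astype(np.float32); (cx,cy),rad=cv2.minEnclosingCircle(cv2.convexHull(q)); c=np.array([cx,cy])
print('circ195',c,rad,m.sum())
m=(H>.2135)&(H<.221)&(r<.08); e=cv2.fitEllipse(P[m][:,:2].astype(np.float32)); print('pipe',e)
img=np.load('top0.npz')['pixels'].max(-1)
m=(abs(H-.21)<.006)&(r>.12)&(r<.165)&(img<90); g=P[m]; print('grip',m.sum(),g.mean(0),g.min(0),g.max(0))
d=g.mean(0)[:2]-c; print('r',np.hypot(*d),'ang',np.degrees(np.arctan2(d[1],d[0]))%360)
# case edges
m=(abs(H-.15)<.004); m[:90]=0;m[270:]=0;m[:,:190]=0;m[:,380:]=0
for v in range(110,250,20):
    u=np.flatnonzero(m[v]); print(v,P[v,u.min()].round(3),P[v,u.max()].round(3))
E
```

```text
circ195 [0.66758299 0.04525823] 0.10682681947946548 3769
pipe ((0.6719488501548767, 0.04580884799361229), (0.12643831968307495, 0.1270480901002884), 47.13798904418945)
grip 73 [0.53218812 0.02674562 0.20948841] [0.51769375 0.02054198 0.20400935] [0.54678748 0.03366777 0.21510226]
r 0.1366546291167777 ang 187.78580307666252
110 [0.764 0.233 0.148] [ 0.76  -0.141  0.149]
130 [0.717 0.231 0.149] [ 0.713 -0.143  0.147]
150 [0.671 0.231 0.147] [ 0.666 -0.142  0.149]
170 [0.624 0.231 0.149] [ 0.621 -0.141  0.146]
190 [0.578 0.231 0.148] [ 0.574 -0.14   0.152]
210 [0.532 0.234 0.146] [ 0.528 -0.142  0.146]
230 [0.486 0.233 0.147] [ 0.482 -0.141  0.149]
```

```bash
python3 - <<'E'
from workcell import ctrl
from h import rows
rows(ctrl.get_state(),[(.45,-.1,.28,97.7),(.528,.060,.28,97.7),(.528,.060,.182,97.7)])
E
```

```text
{'tx': 0.6053, 'ty': -0.4435, 'tz': -0.1021, 'ax': 0.0, 'ay': 0.0, 'az': -0.4012}
{'tx': 0.8374, 'ty': -0.6283, 'tz': -0.1021, 'ax': 0.0, 'ay': 0.0, 'az': -0.4012}
{'tx': 0.8374, 'ty': -0.6283, 'tz': 0.0613, 'ax': 0.0, 'ay': 0.0, 'az': -0.4012}
```

>>> carry_out:
  plan:
    - {"tx": 0.05,"ty": -0.03,"tz": -0.102,"az": -0.03}
    - {"tx": 0.1,"ty": -0.07,"tz": -0.102,"az": -0.07}
    - {"tx": 0.84,"ty": -0.628,"tz": -0.102,"az": -0.4}
    - {"tx": 0.84,"ty": -0.628,"tz": -0.102,"az": -0.4}
    - {"tx": 0.84,"ty": -0.628,"tz": -0.102,"az": -0.4}
    - {"tx": 0.84,"ty": -0.628,"tz": -0.102,"az": -0.4}
    - {"tx": 0.84,"ty": -0.628,"tz": -0.102,"az": -0.4}
    - {"tx": 0.84,"ty": -0.628,"tz": -0.102,"az": -0.4}
    - {"tx": 0.84,"ty": -0.628,"tz": -0.102,"az": -0.4}
    - {"tx": 0.84,"ty": -0.628,"tz": -0.102,"az": -0.4}
    - {"tx": 0.84,"ty": -0.628,"tz": -0.102,"az": -0.4}
    - {"tx": 0.84,"ty": -0.628,"tz": -0.102,"az": -0.4}
    - {"tx": 0.84,"ty": -0.628,"tz": -0.102,"az": -0.4}
    - {"tx": 0.84,"ty": -0.628,"tz": -0.102,"az": -0.4}
    - {"tx": 0.84,"ty": -0.628,"tz": -0.102,"az": -0.4}
    - {"tx": 0.84,"ty": -0.628,"tz": -0.102,"az": -0.4}
    - {"tx": 0.84,"ty": -0.628,"tz": -0.102,"az": -0.4}
    - {"tx": 0.84,"ty": -0.628,"tz": -0.102,"az": -0.4}
  jaw: 0
  newtons: 20

```text
schema error: expected keys tx, ty, tz, ax, ay, az
```

>>> carry_out:
  plan:
    - {"tx": 0.05,"ty": -0.03,"tz": -0.102,"ax": 0,"ay": 0,"az": -0.03}
    - {"tx": 0.1,"ty": -0.07,"tz": -0.102,"ax": 0,"ay": 0,"az": -0.07}
    - {"tx": 0.84,"ty": -0.628,"tz": -0.102,"ax": 0,"ay": 0,"az": -0.4}
    - {"tx": 0.84,"ty": -0.628,"tz": -0.102,"ax": 0,"ay": 0,"az": -0.4}
    - {"tx": 0.84,"ty": -0.628,"tz": -0.102,"ax": 0,"ay": 0,"az": -0.4}
    - {"tx": 0.84,"ty": -0.628,"tz": -0.102,"ax": 0,"ay": 0,"az": -0.4}
    - {"tx": 0.84,"ty": -0.628,"tz": -0.102,"ax": 0,"ay": 0,"az": -0.4}
    - {"tx": 0.84,"ty": -0.628,"tz": -0.102,"ax": 0,"ay": 0,"az": -0.4}
    - {"tx": 0.84,"ty": -0.628,"tz": -0.102,"ax": 0,"ay": 0,"az": -0.4}
    - {"tx": 0.84,"ty": -0.628,"tz": -0.102,"ax": 0,"ay": 0,"az": -0.4}
    - {"tx": 0.84,"ty": -0.628,"tz": -0.102,"ax": 0,"ay": 0,"az": -0.4}
    - {"tx": 0.84,"ty": -0.628,"tz": -0.102,"ax": 0,"ay": 0,"az": -0.4}
    - {"tx": 0.84,"ty": -0.628,"tz": -0.102,"ax": 0,"ay": 0,"az": -0.4}
    - {"tx": 0.84,"ty": -0.628,"tz": -0.102,"ax": 0,"ay": 0,"az": -0.4}
    - {"tx": 0.84,"ty": -0.628,"tz": -0.102,"ax": 0,"ay": 0,"az": -0.4}
    - {"tx": 0.84,"ty": -0.628,"tz": -0.102,"ax": 0,"ay": 0,"az": -0.4}
    - {"tx": 0.84,"ty": -0.628,"tz": -0.102,"ax": 0,"ay": 0,"az": -0.4}
    - {"tx": 0.84,"ty": -0.628,"tz": -0.102,"ax": 0,"ay": 0,"az": -0.4}
  jaw: 0
  newtons: 20

```text
t: 3.0
tool_pos: [0.5292, 0.059, 0.4662]
tcp_rot: [[-0.128, 0.992, 0.0], [0.992, 0.128, -0.0], [-0.0, 0.0, -1.0]]
wrist_force: [0.5, -0.2, 0.1]
finger_gap: 0.0007
gripper_force: 0.0
```

```bash
python3 - <<'E'
from workcell import ctrl
from h import rows
import cv2
d=ctrl.snapshot('wrist'); cv2.imwrite('pics/w1.png',d['pixels'])
rows(ctrl.get_state(),[(.528,.060,.182,97.7)])
E
```

```text
{'tx': 0.0016, 'ty': -0.0019, 'tz': 0.1637, 'ax': 0.0001, 'ay': 0.0001, 'az': -0.0019}
```

View pics/w1.png

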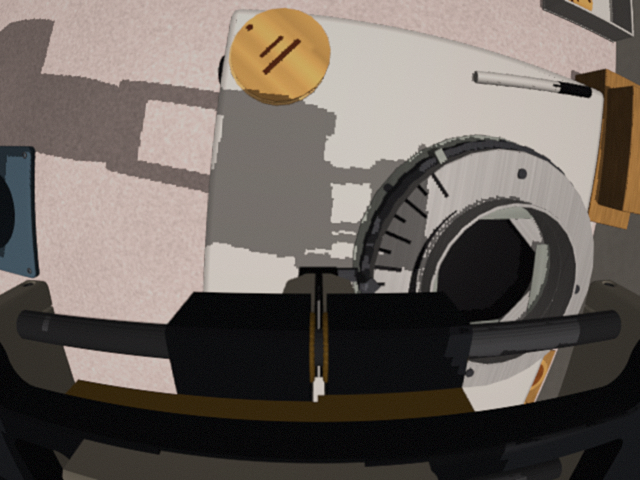

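The wrist view shows the tag stack at (280,55), the scale left of the pipe, and the closed fingertips at about (318,270) hiding the grip. The offset computed from the top view leaves more than 15 mm of clearance, so I'll descend.

>>> carry_out:
  plan:
    - {"tx": 0.0,"ty": 0,"tz": 0.05,"ax": 0,"ay": 0,"az": 0}
    - {"tx": 0.0,"ty": 0,"tz": 0.1,"ax": 0,"ay": 0,"az": 0}
    - {"tx": 0.0,"ty": 0,"tz": 0.14,"ax": 0,"ay": 0,"az": 0}
    - {"tx": 0.0,"ty": 0,"tz": 0.163,"ax": 0,"ay": 0,"az": 0}
    - {"tx": 0.0,"ty": 0,"tz": 0.163,"ax": 0,"ay": 0,"az": 0}

```text
t: 3.55
tool_pos: [0.5287, 0.0597, 0.3662]
tcp_rot: [[-0.129, 0.992, -0.004], [0.992, 0.129, 0.0], [0.001, -0.004, -1.0]]
wrist_force: [0.7, -0.0, 0.0]
finger_gap: 0.0001
gripper_force: 0.0
```

```bash
python3 - <<'E'
from workcell import ctrl
from h import rows
import numpy as np
s=ctrl.get_state(); print(s['tool_pos'],s['wrist_force'])
# finger centre offset o behind lever centre line; arc to lever angles
c=np.array([.672,.0455])
T=[]
for L in [187.7,190,195,200,205,210,215,220,222]:
    a=np.radians(L); u=np.array([np.cos(a),np.sin(a)]); t=np.array([-u[1],u[0]])
    p=c+.141*u-.0135*t; T.append((*p,.182,L-90))
rows(s,T)
E
```

```text
[0.5286932  0.05970993 0.36619722] [ 0.7176585  -0.01249393  0.01569633]
{'tx': -0.033, 'ty': -0.0013, 'tz': -0.003, 'ax': -0.0013, 'ay': -0.0003, 'az': -0.0017}
{'tx': -0.0424, 'ty': -0.002, 'tz': -0.003, 'ax': -0.0013, 'ay': -0.0003, 'az': -0.0144}
{'tx': -0.063, 'ty': -0.0021, 'tz': -0.0031, 'ax': -0.0013, 'ay': -0.0004, 'az': -0.0422}
{'tx': -0.0836, 'ty': -0.0005, 'tz': -0.0031, 'ax': -0.0013, 'ay': -0.0004, 'az': -0.07}
{'tx': -0.1039, 'ty': 0.003, 'tz': -0.0031, 'ax': -0.0013, 'ay': -0.0005, 'az': -0.0978}
{'tx': -0.1238, 'ty': 0.0082, 'tz': -0.0031, 'ax': -0.0013, 'ay': -0.0005, 'az': -0.1255}
{'tx': -0.1432, 'ty': 0.0151, 'tz': -0.0032, 'ax': -0.0012, 'ay': -0.0006, 'az': -0.1533}
{'tx': -0.1619, 'ty': 0.0237, 'tz': -0.0032, 'ax': -0.0012, 'ay': -0.0006, 'az': -0.1811}
{'tx': -0.1692, 'ty': 0.0276, 'tz': -0.0033, 'ax': -0.0012, 'ay': -0.0007, 'az': -0.1922}
```

>>> carry_out:
  plan:
    - {"tx": -0.01,"ty": 0,"tz": 0,"ax": 0,"ay": 0,"az": 0}
    - {"tx": -0.02,"ty": 0,"tz": 0,"ax": 0,"ay": 0,"az": 0}
    - {"tx": -0.025,"ty": -0.001,"tz": 0,"ax": 0,"ay": 0,"az": 0}
    - {"tx": -0.03,"ty": -0.001,"tz": 0,"ax": 0,"ay": 0,"az": 0}
    - {"tx": -0.036,"ty": -0.002,"tz": 0,"ax": 0,"ay": 0,"az": -0.006}
    - {"tx": -0.042,"ty": -0.002,"tz": 0,"ax": 0,"ay": 0,"az": -0.014}
    - {"tx": -0.052,"ty": -0.002,"tz": 0,"ax": 0,"ay": 0,"az": -0.028}
    - {"tx": -0.063,"ty": -0.002,"tz": 0,"ax": 0,"ay": 0,"az": -0.042}
    - {"tx": -0.073,"ty": -0.001,"tz": 0,"ax": 0,"ay": 0,"az": -0.056}
    - {"tx": -0.084,"ty": -0.001,"tz": 0,"ax": 0,"ay": 0,"az": -0.07}
    - {"tx": -0.094,"ty": 0.001,"tz": 0,"ax": 0,"ay": 0,"az": -0.084}
    - {"tx": -0.104,"ty": 0.003,"tz": 0,"ax": 0,"ay": 0,"az": -0.098}
    - {"tx": -0.114,"ty": 0.005,"tz": 0,"ax": 0,"ay": 0,"az": -0.112}
    - {"tx": -0.124,"ty": 0.008,"tz": 0,"ax": 0,"ay": 0,"az": -0.126}
    - {"tx": -0.133,"ty": 0.011,"tz": 0,"ax": 0,"ay": 0,"az": -0.14}
    - {"tx": -0.143,"ty": 0.015,"tz": 0,"ax": 0,"ay": 0,"az": -0.153}
    - {"tx": -0.143,"ty": 0.015,"tz": 0,"ax": 0,"ay": 0,"az": -0.153}

```text
t: 5.25
tool_pos: [0.5498, -0.024, 0.3682]
tcp_rot: [[-0.574, 0.819, -0.0], [0.819, 0.574, -0.0], [-0.0, -0.0, -1.0]]
wrist_force: [-0.5, 0.3, 0.1]
finger_gap: 0.0003
gripper_force: 0.0
```

```bash
cat > look.py <<'E'
import sys,cv2,numpy as np
from workcell import ctrl
d=ctrl.snapshot('top'); n=sys.argv[1]; s=ctrl.get_state(); print(s['t'],s['tool_pos'],s['wrist_force'])
a=d['pixels'][120:250,220:360]; cv2.imwrite(f'pics/{n}.png',cv2.resize(a,None,fx=4.5,fy=4.5,interpolation=cv2.INTER_CUBIC))
E
python3 look.py t1
```

```text
5.3 [ 0.54958966 -0.0237713   0.36808761] [-0.70497438 -0.92427941 -0.05615309]
```

View pics/t1.png

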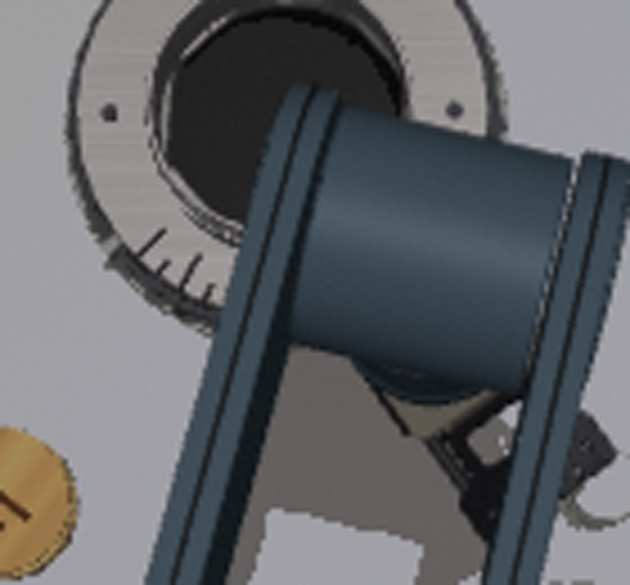

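The arm hides the lever in this view, but the leaves have retracted, so the lever is moving. I'll ease on to the stop and watch the force.

```bash
python3 - <<'E'
from workcell import ctrl
from h import rows
import numpy as np
s=ctrl.get_state()
c=np.array([.672,.0455]);T=[]
for L in [218,220,222,224,225,226]:
    a=np.radians(L); u=np.array([np.cos(a),np.sin(a)]); t=np.array([-u[1],u[0]])
    p=c+.141*u-.0135*t; T.append((*p,.182,L-90))
rows(s,T)
E
```

```text
{'tx': -0.0123, 'ty': -0.0025, 'tz': 0.0002, 'ax': -0.0002, 'ay': 0.0001, 'az': -0.0168}
{'tx': -0.0205, 'ty': -0.0027, 'tz': 0.0002, 'ax': -0.0002, 'ay': 0.0001, 'az': -0.0279}
{'tx': -0.0288, 'ty': -0.0026, 'tz': 0.0002, 'ax': -0.0002, 'ay': 0.0001, 'az': -0.039}
{'tx': -0.037, 'ty': -0.0023, 'tz': 0.0002, 'ax': -0.0002, 'ay': 0.0001, 'az': -0.0501}
{'tx': -0.0411, 'ty': -0.002, 'tz': 0.0002, 'ax': -0.0002, 'ay': 0.0001, 'az': -0.0556}
{'tx': -0.0452, 'ty': -0.0016, 'tz': 0.0002, 'ax': -0.0002, 'ay': 0.0001, 'az': -0.0612}
```

>>> carry_out:
  plan:
    - {"tx": -0.007,"ty": -0.001,"tz": 0,"ax": 0,"ay": 0,"az": -0.01}
    - {"tx": -0.012,"ty": -0.002,"tz": 0,"ax": 0,"ay": 0,"az": -0.017}
    - {"tx": -0.017,"ty": -0.002,"tz": 0,"ax": 0,"ay": 0,"az": -0.022}
    - {"tx": -0.021,"ty": -0.002,"tz": 0,"ax": 0,"ay": 0,"az": -0.028}
    - {"tx": -0.025,"ty": -0.002,"tz": 0,"ax": 0,"ay": 0,"az": -0.034}
    - {"tx": -0.029,"ty": -0.002,"tz": 0,"ax": 0,"ay": 0,"az": -0.039}
    - {"tx": -0.031,"ty": -0.002,"tz": 0,"ax": 0,"ay": 0,"az": -0.042}
    - {"tx": -0.033,"ty": -0.002,"tz": 0,"ax": 0,"ay": 0,"az": -0.045}
    - {"tx": -0.033,"ty": -0.002,"tz": 0,"ax": 0,"ay": 0,"az": -0.045}

```text
t: 6.2
tool_pos: [0.56, -0.0405, 0.3681]
tcp_rot: [[-0.684, 0.73, -0.0], [0.73, 0.684, -0.0], [-0.0, -0.0, -1.0]]
wrist_force: [0.2, 2.4, -1.1]
finger_gap: 0.0004
gripper_force: 0.7
```

>>> carry_out:
  plan:
    - {"tx": -0.002,"ty": 0,"tz": 0,"ax": 0,"ay": 0,"az": -0.003}
    - {"tx": -0.004,"ty": 0,"tz": 0,"ax": 0,"ay": 0,"az": -0.005}
    - {"tx": -0.004,"ty": 0,"tz": 0,"ax": 0,"ay": 0,"az": -0.005}

```text
t: 6.5
tool_pos: [0.5609, -0.0415, 0.3681]
tcp_rot: [[-0.696, 0.718, -0.003], [0.718, 0.696, 0.002], [0.003, -0.001, -1.0]]
wrist_force: [-4.6, 3.8, 2.4]
finger_gap: 0.0008
gripper_force: 3.3
```

>>> carry_out:
  plan:
    - {"tx": -0.002,"ty": 0,"tz": 0,"ax": 0,"ay": 0,"az": -0.003}
    - {"tx": -0.003,"ty": 0,"tz": 0,"ax": 0,"ay": 0,"az": -0.004}
    - {"tx": -0.003,"ty": 0,"tz": 0,"ax": 0,"ay": 0,"az": -0.004}

```text
t: 6.8
tool_pos: [0.5613, -0.0419, 0.3681]
tcp_rot: [[-0.705, 0.71, -0.005], [0.71, 0.705, 0.003], [0.006, -0.001, -1.0]]
wrist_force: [-8.3, 8.0, 6.0]
finger_gap: 0.0004
gripper_force: 5.9
```

The force rose from 2.4 N to about 11.5 N with almost no motion, so the lever is at the stop. I'll back off, lift, and cross to the other side. The wrist camera looks towards tool +x, so it will see the lever from there.

>>> carry_out:
  plan:
    - {"tx": 0.01,"ty": 0,"tz": 0,"ax": 0,"ay": 0,"az": 0}
    - {"tx": 0.035,"ty": 0,"tz": 0,"ax": 0,"ay": 0,"az": 0}
    - {"tx": 0.035,"ty": 0,"tz": -0.06,"ax": 0,"ay": 0,"az": 0}
    - {"tx": 0.035,"ty": 0,"tz": -0.11,"ax": 0,"ay": 0,"az": 0}
    - {"tx": 0.0,"ty": 0,"tz": -0.11,"ax": 0,"ay": 0,"az": 0}
    - {"tx": -0.05,"ty": 0,"tz": -0.11,"ax": 0,"ay": 0,"az": 0}
    - {"tx": -0.09,"ty": 0,"tz": -0.11,"ax": 0,"ay": 0,"az": 0}
    - {"tx": -0.09,"ty": 0,"tz": -0.11,"ax": 0,"ay": 0,"az": 0}

```text
t: 7.6
tool_pos: [0.602, -0.0835, 0.4338]
tcp_rot: [[-0.703, 0.712, 0.001], [0.712, 0.703, -0.002], [-0.002, -0.0, -1.0]]
wrist_force: [1.3, -0.1, -0.1]
finger_gap: 0.0003
gripper_force: 0.0
```

```bash
cat > wl.py <<'E'
import sys,cv2,numpy as np
from workcell import ctrl
d=ctrl.snapshot('wrist'); n=sys.argv[1]; s=ctrl.get_state(); print(s['t'],s['tool_pos'],s['wrist_force'])
I=d['pixels'];cv2.imwrite(f'pics/{n}.png',I)
K=d['K'];T=d['camera_from_world']
z=d['range_z'];v,u=np.mgrid[:480,:640];x=(u-K[0,2])/K[0,0];y=(v-K[1,2])/K[1,1];th=np.hypot(x,y);th[th==0]=1e-9
k=np.tan(np.minimum(th,1.5))/th
Q=np.stack([x*k*z,y*k*z,z,np.ones_like(z)],-1)@np.linalg.inv(T).T
Q=Q[...,:3]; np.save('Q.npy',Q); H=Q[...,2];c=np.array([.672,.0455]);D=Q[...,:2]-c
r=np.hypot(D[...,0],D[...,1]);m=(z>0)&(r<.085)&(r>.055)&(abs(H-.217)<.004)
if m.sum()>20: print('pipe',cv2.minEnclosingCircle(Q[m][:,:2].astype(np.float32)),m.sum())
ang=np.degrees(np.arctan2(D[...,1],D[...,0]))%360
m=(z>0)&(r>.124)&(r<.158)&(abs(H-.210)<.004)&(I.max(-1)<90)&(v<300)
print('grip top',m.sum(),Q[m].mean(0),r[m].mean(),ang[m].mean()-135,np.median(ang[m])-135, H[m].std())
E
python3 wl.py w2
```

```text
7.65 [ 0.60104834 -0.08235299  0.43367988] [ 0.41209755  0.41428675 -0.28589743]
pipe ((0.6706864237785339, 0.0484260618686676), 0.06551305949687958) 2889
grip top 1121 [ 0.57034734 -0.05069892  0.20920188] 0.13999570982211687 88.41680570445544 88.46533076763228 0.0007855326118514967
```

View pics/w2.png

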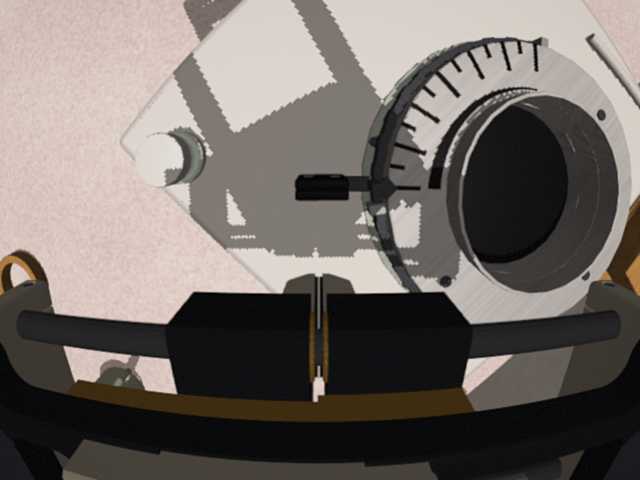

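The picture shows the lever on the seventh mark, with the pointer at (385,187) and the mark at (405,187). The depth data gives 88–90°, so it was fully open. Next I'll descend on the open side and push back.

>>> carry_out:
  plan:
    - {"tx": 0,"ty": 0,"tz": 0.05,"ax": 0,"ay": 0,"az": 0}
    - {"tx": 0,"ty": 0,"tz": 0.09,"ax": 0,"ay": 0,"az": 0}
    - {"tx": 0,"ty": 0,"tz": 0.11,"ax": 0,"ay": 0,"az": 0}
    - {"tx": 0,"ty": 0,"tz": 0.11,"ax": 0,"ay": 0,"az": 0}

```text
t: 8.05
tool_pos: [0.5999, -0.0808, 0.3665]
tcp_rot: [[-0.704, 0.71, -0.004], [0.71, 0.704, 0.001], [0.004, -0.002, -1.0]]
wrist_force: [-0.8, 0.1, -0.7]
finger_gap: 0.0004
gripper_force: 0.0
```

```bash
python3 - <<'E'
from workcell import ctrl
from h import rows
import numpy as np
s=ctrl.get_state()
c=np.array([.672,.0465]);T=[]
for L in [232,228,225,*range(221,180,-4),177,174,172]:
    a=np.radians(L); u=np.array([np.cos(a),np.sin(a)]); t=np.array([-u[1],u[0]])
    p=c+.141*u+.0145*t; T.append((*p,.182,L-90))
rows(s,T); print(s['tool_pos'],len(T))
E
```

```text
{'tx': 0.0124, 'ty': 0.0047, 'tz': -0.0024, 'ax': -0.0005, 'ay': -0.0012, 'az': -0.0401}
{'tx': 0.0286, 'ty': 0.0015, 'tz': -0.0024, 'ax': -0.0005, 'ay': -0.0011, 'az': -0.0179}
{'tx': 0.0409, 'ty': -0.0001, 'tz': -0.0023, 'ax': -0.0006, 'ay': -0.0011, 'az': -0.0012}
{'tx': 0.0573, 'ty': -0.0013, 'tz': -0.0023, 'ax': -0.0006, 'ay': -0.0011, 'az': 0.021}
{'tx': 0.0738, 'ty': -0.0013, 'tz': -0.0022, 'ax': -0.0006, 'ay': -0.0011, 'az': 0.0432}
{'tx': 0.0903, 'ty': -0.0002, 'tz': -0.0022, 'ax': -0.0007, 'ay': -0.0011, 'az': 0.0654}
{'tx': 0.1066, 'ty': 0.0021, 'tz': -0.0021, 'ax': -0.0007, 'ay': -0.001, 'az': 0.0876}
{'tx': 0.1227, 'ty': 0.0055, 'tz': -0.0021, 'ax': -0.0008, 'ay': -0.001, 'az': 0.1099}
{'tx': 0.1386, 'ty': 0.01, 'tz': -0.002, 'ax': -0.0008, 'ay': -0.001, 'az': 0.1321}
{'tx': 0.1541, 'ty': 0.0156, 'tz': -0.002, 'ax': -0.0008, 'ay': -0.001, 'az': 0.1543}
{'tx': 0.1692, 'ty': 0.0223, 'tz': -0.0019, 'ax': -0.0009, 'ay': -0.0009, 'az': 0.1765}
{'tx': 0.1837, 'ty': 0.03, 'tz': -0.0019, 'ax': -0.0009, 'ay': -0.0009, 'az': 0.1988}
{'tx': 0.1977, 'ty': 0.0387, 'tz': -0.0019, 'ax': -0.0009, 'ay': -0.0009, 'az': 0.221}
{'tx': 0.2111, 'ty': 0.0484, 'tz': -0.0018, 'ax': -0.001, 'ay': -0.0008, 'az': 0.2432}
{'tx': 0.2237, 'ty': 0.059, 'tz': -0.0018, 'ax': -0.001, 'ay': -0.0008, 'az': 0.2654}
{'tx': 0.2327, 'ty': 0.0675, 'tz': -0.0018, 'ax': -0.001, 'ay': -0.0008, 'az': 0.2821}
{'tx': 0.2385, 'ty': 0.0734, 'tz': -0.0018, 'ax': -0.001, 'ay': -0.0008, 'az': 0.2932}
[ 0.59987259 -0.08080423  0.36651386] 17
```

>>> carry_out:
  plan:
    - {"tx": 0.015,"ty": 0,"tz": 0,"ax": 0,"ay": 0,"az": 0}
    - {"tx": 0.028,"ty": 0,"tz": 0,"ax": 0,"ay": 0,"az": 0}
    - {"tx": 0.036,"ty": 0,"tz": 0,"ax": 0,"ay": 0,"az": 0}
    - {"tx": 0.044,"ty": 0,"tz": 0,"ax": 0,"ay": 0,"az": 0.003}
    - {"tx": 0.057,"ty": -0.001,"tz": 0,"ax": 0,"ay": 0,"az": 0.021}
    - {"tx": 0.074,"ty": -0.001,"tz": 0,"ax": 0,"ay": 0,"az": 0.043}
    - {"tx": 0.09,"ty": 0,"tz": 0,"ax": 0,"ay": 0,"az": 0.065}
    - {"tx": 0.107,"ty": 0.002,"tz": 0,"ax": 0,"ay": 0,"az": 0.088}
    - {"tx": 0.123,"ty": 0.005,"tz": 0,"ax": 0,"ay": 0,"az": 0.11}
    - {"tx": 0.139,"ty": 0.01,"tz": 0,"ax": 0,"ay": 0,"az": 0.132}
    - {"tx": 0.154,"ty": 0.016,"tz": 0,"ax": 0,"ay": 0,"az": 0.154}
    - {"tx": 0.169,"ty": 0.022,"tz": 0,"ax": 0,"ay": 0,"az": 0.177}
    - {"tx": 0.184,"ty": 0.03,"tz": 0,"ax": 0,"ay": 0,"az": 0.199}
    - {"tx": 0.198,"ty": 0.039,"tz": 0,"ax": 0,"ay": 0,"az": 0.221}
    - {"tx": 0.211,"ty": 0.048,"tz": 0,"ax": 0,"ay": 0,"az": 0.243}
    - {"tx": 0.224,"ty": 0.059,"tz": 0,"ax": 0,"ay": 0,"az": 0.265}
    - {"tx": 0.233,"ty": 0.067,"tz": 0,"ax": 0,"ay": 0,"az": 0.282}
    - {"tx": 0.2385,"ty": 0.0735,"tz": 0,"ax": 0,"ay": 0,"az": 0.293}
    - {"tx": 0.2385,"ty": 0.0735,"tz": 0,"ax": 0,"ay": 0,"az": 0.293}

```text
t: 9.95
tool_pos: [0.5312, 0.0516, 0.3686]
tcp_rot: [[0.139, 0.99, 0.001], [0.99, -0.139, -0.0], [0.0, 0.001, -1.0]]
wrist_force: [-0.0, 0.1, 0.1]
finger_gap: 0.0004
gripper_force: 0.0
```

```bash
python3 wl.py w3
```

```text
10.0 [0.5313662  0.05129598 0.36856806] [ 0.03904124  0.07651654 -0.54151328]
pipe ((0.6657396554946899, 0.04998292401432991), 0.06468799710273743) 2418
grip top 2175 [0.53113367 0.06793702 0.20916567] 0.14268915362212764 35.94696193611949 35.90615872958011 0.0008744704791758272
```

View pics/w3.png

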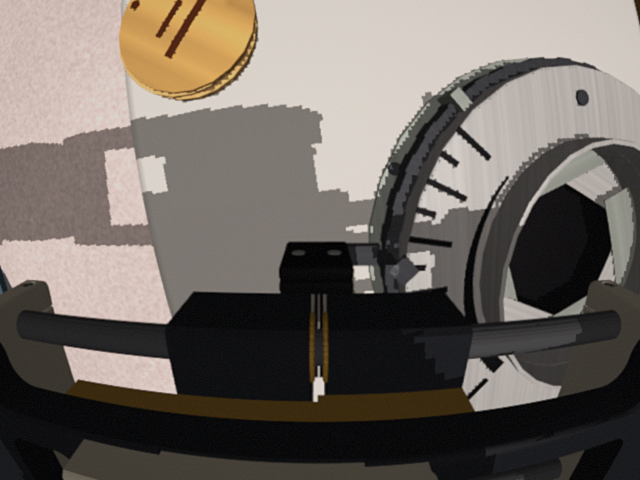

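The pointer at (405,270) sits on the short mark just past the third long mark at (430,243), so the lever is at about 37°, matching the nominal 172°. It needs 7° more.

```bash
python3 - <<'E'
from workcell import ctrl
from h import rows
import numpy as np
s=ctrl.get_state()
c=np.array([.672,.0465]);T=[]
for L in [170,168,166.5,165.5,165]:
    a=np.radians(L); u=np.array([np.cos(a),np.sin(a)]); t=np.array([-u[1],u[0]])
    p=c+.141*u+.0145*t; T.append((*p,.182,L-90))
rows(s,T)
E
```

```text
{'tx': 0.0088, 'ty': -0.0025, 'tz': 0.0009, 'ax': 0.0003, 'ay': -0.0, 'az': 0.0115}
{'tx': 0.017, 'ty': -0.0029, 'tz': 0.0009, 'ax': 0.0003, 'ay': -0.0001, 'az': 0.0226}
{'tx': 0.0232, 'ty': -0.003, 'tz': 0.0009, 'ax': 0.0003, 'ay': -0.0001, 'az': 0.0309}
{'tx': 0.0273, 'ty': -0.003, 'tz': 0.0009, 'ax': 0.0003, 'ay': -0.0001, 'az': 0.0365}
{'tx': 0.0294, 'ty': -0.0029, 'tz': 0.0009, 'ax': 0.0003, 'ay': -0.0001, 'az': 0.0393}
```

Push slowly to just short of nominal, then back off and lift to look.

>>> carry_out:
  plan:
    - {"tx": 0.006,"ty": -0.001,"tz": 0,"ax": 0,"ay": 0,"az": 0.008}
    - {"tx": 0.012,"ty": -0.002,"tz": 0,"ax": 0,"ay": 0,"az": 0.016}
    - {"tx": 0.018,"ty": -0.002,"tz": 0,"ax": 0,"ay": 0,"az": 0.024}
    - {"tx": 0.022,"ty": -0.002,"tz": 0,"ax": 0,"ay": 0,"az": 0.03}
    - {"tx": 0.025,"ty": -0.002,"tz": 0,"ax": 0,"ay": 0,"az": 0.034}
    - {"tx": 0.027,"ty": -0.002,"tz": 0,"ax": 0,"ay": 0,"az": 0.036}
    - {"tx": 0.027,"ty": -0.002,"tz": 0,"ax": 0,"ay": 0,"az": 0.036}
    - {"tx": 0.01,"ty": -0.002,"tz": 0,"ax": 0,"ay": 0,"az": 0.036}
    - {"tx": -0.04,"ty": -0.002,"tz": 0,"ax": 0,"ay": 0,"az": 0.036}
    - {"tx": -0.04,"ty": -0.002,"tz": 0,"ax": 0,"ay": 0,"az": 0.036}

```text
t: 11.0
tool_pos: [0.5267, 0.025, 0.3679]
tcp_rot: [[0.252, 0.968, -0.001], [0.968, -0.252, -0.001], [-0.001, -0.0, -1.0]]
wrist_force: [-0.4, 0.4, 0.3]
finger_gap: 0.0002
gripper_force: 0.0
```

```bash
python3 wl.py w4
```

```text
11.05 [0.52676252 0.02600148 0.36796843] [-0.19072588 -0.6420871  -0.07726481]
pipe ((0.6696471571922302, 0.04944595322012901), 0.06487294286489487) 2997
grip top 2563 [0.53364976 0.08121115 0.20925265] 0.143145671348214 30.524914610552656 30.112428496103917 0.000785360690275688
```

View pics/w4.png

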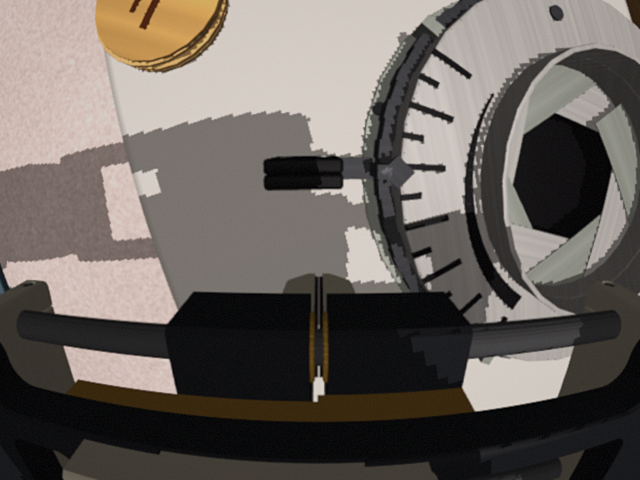

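The pointer tip at (412,173) is about 6 px (1.6°) to the open side of the third mark at (425,167). It's within tolerance, but one small nudge of about 1.4° will centre it.

>>> carry_out:
  plan:
    - {"tx": 0.02,"ty": -0.002,"tz": 0,"ax": 0,"ay": 0,"az": 0}
    - {"tx": 0.045,"ty": -0.005,"tz": 0,"ax": 0,"ay": 0,"az": 0}
    - {"tx": 0.06,"ty": -0.007,"tz": 0,"ax": 0,"ay": 0,"az": 0.004}
    - {"tx": 0.066,"ty": -0.008,"tz": 0,"ax": 0,"ay": 0,"az": 0.007}
    - {"tx": 0.069,"ty": -0.008,"tz": 0,"ax": 0,"ay": 0,"az": 0.007}
    - {"tx": 0.072,"ty": -0.008,"tz": 0,"ax": 0,"ay": 0,"az": 0.007}
    - {"tx": 0.072,"ty": -0.008,"tz": 0,"ax": 0,"ay": 0,"az": 0.007}
    - {"tx": 0.055,"ty": -0.008,"tz": 0,"ax": 0,"ay": 0,"az": 0.007}
    - {"tx": 0.0,"ty": 0,"tz": 0,"ax": 0,"ay": 0,"az": 0.007}
    - {"tx": 0.0,"ty": 0,"tz": 0,"ax": 0,"ay": 0,"az": 0.007}

```text
t: 12.05
tool_pos: [0.5267, 0.0244, 0.3681]
tcp_rot: [[0.274, 0.962, -0.0], [0.962, -0.274, -0.001], [-0.001, 0.0, -1.0]]
wrist_force: [-0.2, -0.7, 0.1]
finger_gap: 0.0009
gripper_force: 0.0
```

```bash
python3 wl.py w5; python3 -c "
import cv2;a=cv2.imread('pics/w5.png')[40:280,240:500];cv2.imwrite('pics/w5c.png',cv2.resize(a,None,fx=2.5,fy=2.5,interpolation=cv2.INTER_CUBIC))"
```

```text
12.1 [0.52681542 0.02551977 0.36818194] [ 0.1619595   0.13733266 -0.09610933]
pipe ((0.6702775955200195, 0.04871797934174538), 0.06548168510198593) 3192
grip top 2524 [0.5345667  0.08421539 0.20927915] 0.1431088256191974 29.27054008916815 28.677698644183863 0.0007877085768006531
```

View pics/w5c.png

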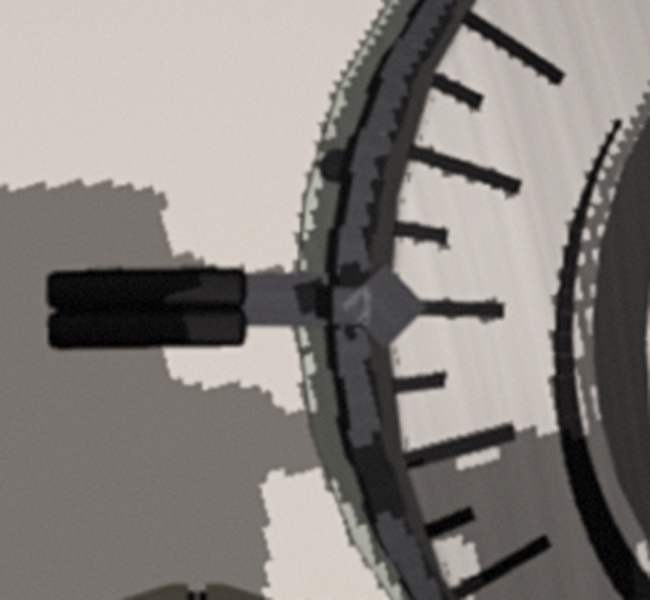

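The pointer tip at crop (420,308) is right on the third long mark; the first and second are at (515,45) and (465,170). I'll lift clear and hand in.

>>> carry_out:
  plan:
    - {"tx": 0,"ty": 0,"tz": -0.05,"ax": 0,"ay": 0,"az": 0}
    - {"tx": 0,"ty": 0,"tz": -0.1,"ax": 0,"ay": 0,"az": 0}
    - {"tx": 0,"ty": 0,"tz": -0.15,"ax": 0,"ay": 0,"az": 0}
    - {"tx": 0,"ty": 0,"tz": -0.15,"ax": 0,"ay": 0,"az": 0}
    - {"tx": 0,"ty": 0,"tz": -0.15,"ax": 0,"ay": 0,"az": 0}

```text
t: 12.6
tool_pos: [0.5269, 0.0276, 0.4585]
tcp_rot: [[0.271, 0.963, 0.001], [0.963, -0.271, 0.0], [0.001, 0.001, -1.0]]
wrist_force: [-0.5, 1.0, -0.5]
finger_gap: 0.0007
gripper_force: 0.0
```

```bash
python3 -c "
from workcell import ctrl
print(ctrl.hand_in())"
```

```text
the job is handed in; nothing more can be done
None
```

I pushed the lever to its fully open stop, then back until its pointer sat on the third long mark; the job was handed in at about 12.6 s with the arm clear, and no verdict came back.

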